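Roll the dummy load into line with the meter's antenna socket

TASK

With your fingertips on top of the dummy load (the metal tube lying on its side), roll it across the table until its end socket faces the SWR meter's antenna socket squarely and in line, with the gap between them left open for an adapter; the antenna socket is the left-hand one of the two on the meter's rear panel, seen from the robot, next to the brass wing-nut earth post. Roll it steadily, touching only its upper half: do not skid, flick, grip or lift it. Leave it lying still, and disturb nothing else on the table.

Things in the scene. Friction and masses are not known exactly. Their poses are not given: they have to be found in the camera images.
- load: dummy load: metal tube 73 mm across, 140 mm long, lying on its side on two black rubber rings 76 mm across near its ends; rolls on radius 38 mm, stays where left, 0.55 kg, friction ~0.6. Origin mid-length on its axis, 38 mm above the table; top of bare tube at 74.5 mm. Own x axis runs along it to the socket end, which faces the meter; y, z turn as it rolls. Starts 115-175 mm left or right of line.
- load_socket (a point): centre of the outer face of the load's own coax socket (16 mm thick round barrel that stands out 18 mm from the end of the tube), 88 mm from the load's origin along its x axis, 38 mm above the table
- meter: SWR meter: aluminium housing 90 mm deep (its x), 150 mm wide (its y), 88 mm high, turned so that its rear panel faces the robot: own x axis points away from the robot, out of the front with dial and selector knob, y to the robot's left. Origin on the table under its centre. Loose, 0.9 kg, must not be moved.
- ant_socket (a point): centre of the outer face of the meter's antenna socket (16 mm barrel standing 18 mm out of the rear panel towards the robot, 38 mm above the table); from the meter's centre x -63, y +30 mm. The brass earth post is 30 mm farther left, the other equal socket 60 mm to the right. Axes as the meter's. Gap to the load's socket along meter x: about 50 mm at the start, to stay between 25 and 85 mm.
- mug: white ceramic mug, 76 mm across, 90 mm high, standing on the table on the other side of the line from the load, 115 to 175 mm from the line; origin at the centre of its underside. Must not be moved.
- adapter_a: grey coax adapter standing on end beside the meter, 19 mm across, 40 mm high (a brass pin adds 6 mm); origin at the centre of its underside. Must not be moved.
- adapter_b: the other grey coax adapter, the same, on the other side of the meter. Must not be moved.
- paperweight: dome-shaped glass paperweight, 76 mm across, 40 mm high, on the logbook at the robot's left; origin at the centre of its underside. Must not be moved.
- paddle_key: dual-lever paddle key on a heavy base 85 x 75 mm, 50 mm high, at the robot's right; origin at the centre of its underside. Must not be moved.
- desk_mic: desk microphone, 0.2 m high, on a 90 mm round base, at the robot's right; origin at the centre of its underside. Must not be moved.
- selector (a joint): the selector knob on the meter's front: rad, 0 as it stands; must not be turned
There are look-alikes about, which are no part of the job. Leave any blue or orange look-alike of the load alone. What is shaped like the meter but pink is not meant.

How it is judged:
By the outcome, as a careful person would: the job done as asked, in the order asked, and still so for the second after the job is handed in, with the robot touching nothing.
It also fails if it takes over 67 s, if anything falls off the work surface, if the arm or the gripper's body presses on something with over 40 N, if the wrist force passes 120 N, or if a joint passes its speed limit or range.

ROBOT

A 6-joint arm with a two-finger parallel gripper is mounted at the origin on the work surface. World frame = base frame: x ahead of the robot, y to its left, z up, the work surface at z = 0. Lengths are in mm, angles in rad, forces in N, time in s.
With the tool pointing down it reaches from about 275 to 725 mm from the base axis. Payload 5.6 kg.
Tool frame: the origin (TCP) lies between the finger pads; the fingertips stand 22 mm ahead of it and the grasp point (between the pads) lies 3 mm ahead of it; x points along the fingers, z is the direction in which the jaws open and shut, and the axes are right-handed (so a half turn about x gives the same grasp; the last joint's range is limited). The gripper opens to 85 mm and grips with 20 to 120 N. Pads are 22 mm wide; open, the fingers measure 114 mm over their backs; the gripper's body (76 mm by 85 mm) begins 54 mm behind the grasp point. The pads swing forward as they close: fully open they stand 13 mm farther back than shut.
Start: joints at [1.517, 0.255, 0.108, 0, -1.424, -0.285], TCP at [182.768, 518.738, 253.283] pointing down, gripper open.
Joint ranges: [-2.95, 2.95], [-1.21, 1.97], [-1.09, 1.5], [-2.87, 1.71], [-2.94, -0.07], [-3.05, 3.05]. Speed limits (rad/s): [2.57, 2.57, 3.14, 3.14, 3.14, 3.14].

INTERFACE

Orientations are given as a unit quaternion [x, y, z, w].
In Python, from station import r gives the robot as it stands. The module is installed in compiled form; this text tells all that it offers.
- The arm moves only by the tool carry_out, never from a script. Its argument "moves" is a list of rows, each an object with "hand": the opening, from 0 (shut) to 1 (fully open); "dp": the shift along the tool's x, y, z in m, a list of three; "twist": the turn about the tool's x in rad. A call has exactly 10 rows; each row is the pose to reach, as a shift and turn from the pose measured when the call began, along the tool's axes at that moment; what a row does not reach only later rows make up. A row lasts 1/10 s, in which the tool goes at most 50 mm and 8.59 degrees, less where a joint would pass 70% of its speed; a pose out of reach is approached as far as the arm can. A call with a gripper value outside its range is refused whole. The fingers move at their own pace and stop on an object; "squeeze" is the grip in N (left out, the last holds). Time passes only in rows, so rows that repeat a pose let the fingers close, or fill a call up. It gives the time, the measured TCP pose, the force and the opening at its end, in the units of the state.
- r.observe(): the state, without advancing time (a new reading comes with each control period).
- r.get_image(name): name is "scene" or "top" or "wrist"; returns a dict with "frame" (400x640x3 uint8, red, green, blue), "fovy" (degrees; the focal length in pixels is half the picture's height over the tangent of half this angle, whatever the lens; pixels are square), "cx", "cy" (the principal point, pixels), "R" (3x3) and "t" (3): a world point X has camera coordinates R X + t. Camera axes: x right, y down, z forward; pixel columns grow to the right and rows downward; lengths in mm; the calibration is good to about 2 mm. A picture is of the moment at which its call begins. There is no depth.
- r.job_done(): hands the job in, once; it reports no verdict.
Trained networks look in a picture, given as the dict that the camera call returned (one of the last four; its "shot" number tells which), for a name from the list of things; names that differ only in an ending like _2 or _b are one class to them, and where a whole thing is asked for, a point or a joint stands for the part that bears it (a point fixed in the world has none). Each returns a list of dicts, best first, with "conf" (0 to 1); they miss things now and then, are a little off and sometimes report something else, mostly with a low value. They report only what shows in the picture. A call takes as long as a camera call. They do not tell look-alikes from the thing itself.
- r.spot_in(picture, target): "location" ([x, y, z] in mm, in world coordinates, good to about 4 mm: the middle of the surface that is visible of it).
- r.silhouettes(picture, target): "pixels" (400x640 bool, what is visible of it).
- r.mark_of(picture, target): "location" ([x, y, z] in mm, in world coordinates, good to about 4 mm: a listed point, or the origin of a listed thing).
The state is a dict: "clock": time; "q": joint angles; "qvel": joint speeds; "joint_efforts": joint torques, N m; "tool_pos": TCP position; "orientation": TCP orientation; "wrist_force": force on the tool from outside, world axes, zero at the start; "wrist_torque": the same for the moment, N m; "opening": finger opening in mm.
Only numpy, scipy, OpenCV 4.12 (cv2) and the standard library are available. Lean on these libraries where they do the work, as an engineer would, in place of code of your own. Each camera call takes 0.05 s, during which the arm holds its last target. There are 200 camera calls.

## Working session

There is one attempt and no reset: what is moved stays moved. The work goes in short steps, Python scripts to look and compute and a tool call to move; the robot and the scene stay as the last step left them, time stands still between calls to the robot, and variables do not carry over. Pictures are saved under pics/ and viewed, about 8 in all and at most 12, crops included, and the job is handed in when it is done.

Besides the shell and the picture viewer there is one more tool, called after ">>>" as a command line: name --argument value ..., lists and objects as JSON in quotes. carry_out: Moves the arm, as the interface text tells. Its arguments: {"type":"object","properties":{"moves":{"type":"array","items":{"type":"object","properties":{"hand":{"type":"number"},"dp":{"type":"array","items":{"type":"number"}},"twist":{"type":"number"}}}},"squeeze":{"type":"number"}},"required":["moves"]}

```bash
mkdir -p pics
cat > h.py <<'E'
from station import r
import numpy as np, cv2
def snap(cam,fn=None):
    p=r.get_image(cam)
    if fn: cv2.imwrite('pics/'+fn,p['frame'][:,:,::-1])
    return p
def proj(p,X):
    f=p['frame'].shape[0]/2/np.tan(np.radians(p['fovy'])/2)
    c=np.array(p['R'])@np.array(X,float)+np.array(p['t']); return c[:2]/c[2]*f+[p['cx'],p['cy']]
def ray(p,uv,z):
    f=p['frame'].shape[0]/2/np.tan(np.radians(p['fovy'])/2)
    R=np.array(p['R']);o=-R.T@np.array(p['t']);d=R.T@np.array([(uv[0]-p['cx'])/f,(uv[1]-p['cy'])/f,1])
    return o+d*(z-o[2])/d[2]
E
python3 - <<'E'
from h import *
s=r.observe();print({k:np.round(v,3) for k,v in s.items()})
for c in ['top','scene']:
    p=snap(c,c+'0.png')
    for n in ['load','load_socket','ant_socket','meter','mug','adapter_a','paperweight','paddle_key','desk_mic']:
        print(c,n,[(np.round(d['location']),np.round(proj(p,d['location'])),round(d['conf'],2)) for d in r.mark_of(p,n)])
E
```

```text
{'clock': np.float64(0.0), 'q': array([ 1.517e+00,  2.560e-01,  1.070e-01, -1.000e-03, -1.424e+00,
       -2.850e-01]), 'qvel': array([ 0.002,  0.002, -0.   , -0.002,  0.001, -0.002]), 'joint_efforts': array([ 0.0000e+00, -3.8663e+01,  2.3793e+01,  5.3650e+00, -6.0000e-03,
       -0.0000e+00]), 'tool_pos': array([182.573, 518.292, 252.364]), 'orientation': array([-0.577, -0.408,  0.578, -0.409]), 'wrist_force': array([-0.177, -0.046, -0.255]), 'wrist_torque': array([-0.033, -0.037,  0.003]), 'opening': np.float64(85.589)}
top load [(array([526., 138.,  39.]), array([296., 208.]), 0.95), (array([671., 283.,  37.]), array([260., 170.]), 0.95), (array([330., 129.,  39.]), array([296., 260.]), 0.6)]
top load_socket [(array([647., 199.,  39.]), array([281., 176.]), 0.9), (array([614., 142.,  36.]), array([295., 185.]), 0.76), (array([334., 214.,  37.]), array([274., 258.]), 0.62)]
top ant_socket [(array([ 685., -249.,   36.]), array([397., 170.]), 0.88), (array([ 506., -119.,    4.]), array([362., 216.]), 0.71), (array([524., 142.,  39.]), array([294., 209.]), 0.66)]
top meter [(array([ 6
[... 878 characters left out ...]
0.]), 0.78), (array([332., 218.,  42.]), array([316., 139.]), 0.63), (array([648., 200.,  37.]), array([378., 197.]), 0.56)]
scene ant_socket [(array([ 682., -249.,   40.]), array([267., 287.]), 0.69)]
scene meter [(array([ 624., -293.,   -3.]), array([242., 290.]), 0.8), (array([710., -36.,   0.]), array([334., 258.]), 0.78)]
scene mug [(array([ 507., -124.,    2.]), array([267., 230.]), 0.59)]
scene adapter_a [(array([723., 114.,  -1.]), array([374., 234.]), 0.63), (array([ 706., -172.,    0.]), array([296., 284.]), 0.59)]
scene paperweight [(array([562., 530.,  10.]), array([428., 141.]), 0.54)]
scene paddle_key [(array([ 421., -441.,   -1.]), array([157., 271.]), 0.77)]
scene desk_mic []
```

View pics/top0.png

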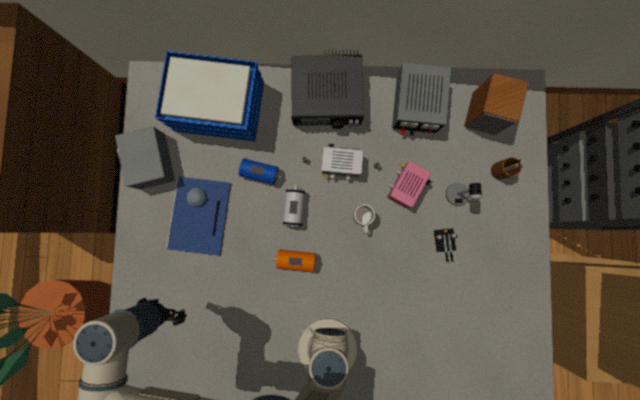

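View pics/scene0.png

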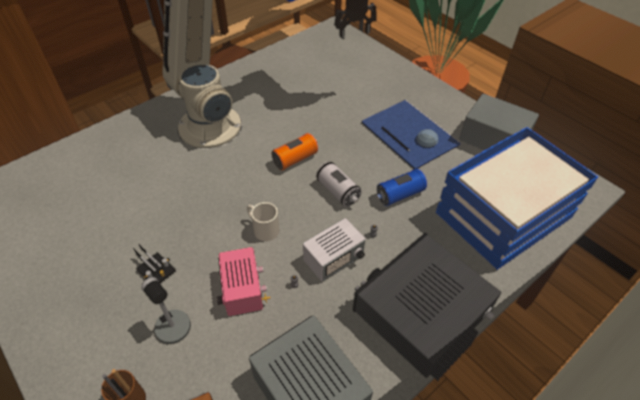

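The candidates for the load, in top-picture pixels, are blue (260,170), silver (294,207) and orange (296,260). The silver metal tube is the load. Of the two meters, the pink one (410,185) is not meant, so the aluminium one at (342,162) is. I'll confirm with an enlarged crop and work out the tool axes.

Run:
```python
from h import *
from scipy.spatial.transform import Rotation as Ro
s=r.observe();R=Ro.from_quat(s['orientation']).as_matrix();print(np.round(R,3))
print('to (520,150,240) tool:',np.round(R.T@(np.array([520,150,240])-s['tool_pos']),1))
p=snap('top')
c=p['frame'][130:290,230:430,::-1];cv2.imwrite('pics/crop1.png',cv2.resize(c,None,fx=4,fy=3.7,interpolation=cv2.INTER_CUBIC)[:600])
w=snap('wrist');print('wrist cam pos in tool',np.round(R.T@(-np.array(w['R']).T@np.array(w['t'])-s['tool_pos'])),np.round(np.array(w['R'])@R,2),w['fovy'])
# major axes from silhouettes
for n in ['load','meter']:
    for d in r.silhouettes(p,n):
        ys,xs=np.nonzero(d['pixels']);z=38 if n=='load' else 88
        P=np.array([ray(p,(x,y),z)[:2] for x,y in zip(xs,ys)])
        print(n,round(d['conf'],2),np.round([xs.mean(),ys.mean()]),cv2.minAreaRect(P.astype(np.float32)))
```

```text
[[ 0.     0.943 -0.332]
 [-0.    -0.332 -0.943]
 [-1.     0.     0.   ]]
to (520,150,240) tool: [ 13.3 440.6 235.7]
wrist cam pos in tool [-119.   66.    1.] [[ 0.   -0.    1.  ]
 [-0.26 -0.96  0.  ]
 [ 0.96 -0.26 -0.  ]] 65.2305000202394
load 0.95 [294. 207.] ((536.0941162109375, 143.7470703125), (74.01063537597656, 158.07362365722656), 86.77130889892578)
load 0.91 [259. 171.] ((665.6405639648438, 282.6248474121094), (165.36048889160156, 75.79731750488281), 77.95223999023438)
load 0.88 [296. 260.] ((329.24591064453125, 135.5865020751953), (155.85958862304688, 73.47406768798828), 86.07530212402344)
meter 0.71 [342. 161.] ((705.8165893554688, -34.38983917236328), (148.23728942871094, 127.5107421875), 86.83734130859375)
meter 0.57 [409. 184.] ((625.8237915039062, -284.095458984375), (119.39970397949219, 161.52923583984375), 60.289241790771484)
```

View pics/crop1.png

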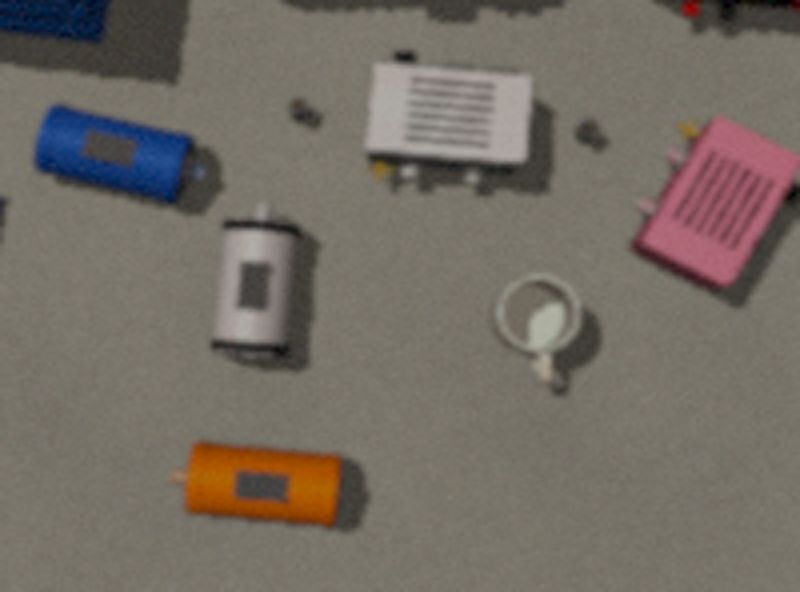

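The crop confirms it: bare metal load upright at (255,285) with its socket towards the meter, aluminium meter at (450,115), and wing-nut post and antenna socket at (380,170) and (410,172). Both are turned by about −3°. I'll move above the load with the jaws along its axis.

>>> carry_out --moves '[{"hand":0.6,"dp":[0.001,0.044,0.024],"twist":0.14},{"hand":0.6,"dp":[0.003,0.088,0.047],"twist":0.28},{"hand":0.6,"dp":[0.004,0.132,0.071],"twist":0.42},{"hand":0.6,"dp":[0.005,0.176,0.094],"twist":0.56},{"hand":0.6,"dp":[0.007,0.22,0.118],"twist":0.7},{"hand":0.6,"dp":[0.008,0.264,0.141],"twist":0.84},{"hand":0.6,"dp":[0.009,0.308,0.165],"twist":0.98},{"hand":0.6,"dp":[0.011,0.352,0.188],"twist":1.12},{"hand":0.6,"dp":[0.012,0.396,0.212],"twist":1.26},{"hand":0.6,"dp":[0.013,0.441,0.236],"twist":1.288}]'

```text
clock: 2.2
tool_pos: [520.6, 148.6, 240.5]
orientation: [0.707, -0.021, -0.707, -0.021]
wrist_force: [0.6, 1.6, 0.4]
opening: 51.1
```

```bash
cat > look.py <<'E'
from h import *
import sys
from scipy.spatial.transform import Rotation as Ro
s=r.observe();R=Ro.from_quat(s['orientation']).as_matrix();print(np.round(R,3).tolist(),np.round(s['tool_pos'],1),np.round(s['wrist_force'],1),s['opening'],s['clock'])
p=snap('wrist',sys.argv[1])
for n in ['load','load_socket','ant_socket','meter','mug']:
    print(n,[(np.round(d['location'],1),np.round(proj(p,d['location'])),round(d['conf'],2)) for d in r.mark_of(p,n)])
E
python3 look.py w1.png
```

```text
[[0.001, -0.06, -0.998], [0.0, -0.998, 0.06], [-1.0, -0.0, -0.001]] [520.6 148.6 240.5] [0.6 1.6 0.4] 51.085362685280245 2.2
load [(array([327.1, 131.6,  38.9]), array([505., 151.]), 0.92), (array([526.4, 148.9,  36.1]), array([312., 178.]), 0.73), (array([665.3, 284.1,  38.2]), array([201., 299.]), 0.57)]
load_socket [(array([333.3, 217.1,  36.6]), array([491., 229.]), 0.79)]
ant_socket [(array([649.1,  -2.9,  39.2]), array([169.,  26.]), 0.96)]
meter [(array([711. , -38.3,  -2.1]), array([121.,   3.]), 0.63)]
mug []
```

View pics/w1.png

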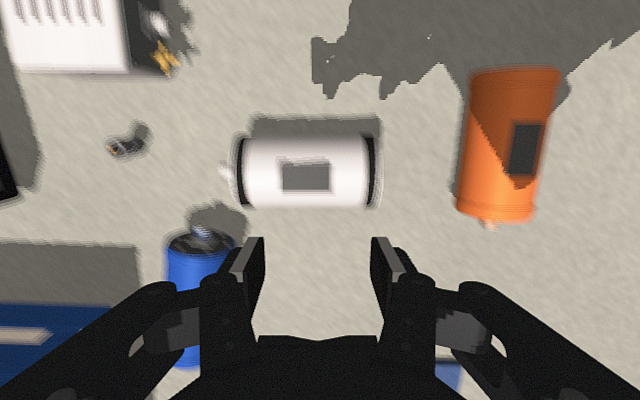

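The wrist view shows the load at (308,170), orange at (508,145), blue at (200,270), and the meter's post and sockets at (160,45). I'll measure the axis of the load from its edges.

```bash
cat > axis.py <<'E'
from h import *
def axis(p,near,verbose=True):
    best=None
    for d in r.silhouettes(p,'load'):
        ys,xs=np.nonzero(d['pixels']); c=np.array([xs.mean(),ys.mean()])
        if np.hypot(*(c-near))<60 and best is None: best=d['pixels']
    xs=np.nonzero(best.any(0))[0]; 
    cols=[x for x in xs if best[:,x].sum()>0.8*best.sum(0).max()]
    cols=cols[12:-12]
    f=200/np.tan(np.radians(p['fovy'])/2); R=np.array(p['R']); o=-R.T@np.array(p['t'])
    def dr(u,v):
        d=R.T@np.array([(u-p['cx'])/f,(v-p['cy'])/f,1]); return d/np.linalg.norm(d)
    top=np.polyfit(cols,[np.nonzero(best[:,x])[0][0] -.5 for x in cols],1); bot=np.polyfit(cols,[np.nonzero(best[:,x])[0][-1]+.5 for x in cols],1)
    n=[]
    for l in (top,bot):
        a=dr(cols[0],np.polyval(l,cols[0]));b=dr(cols[-1],np.polyval(l,cols[-1])); v=np.cross(a,b); n.append(v/np.linalg.norm(v))
    m=n[0]+n[1]; m/=np.linalg.norm(m)   # bisecting plane through o
    # line at z=38 : m.(X-o)=0
    k=m@o-m[2]*38; ang=np.arctan2(-m[0],m[1]); dist=36.5/np.sin(np.arccos(np.clip(n[0]@n[1],-1,1))/2)
    yat=lambda x:(k-m[0]*x)/m[1]
    ce=[ray(p,(u,(np.polyval(top,u)+np.polyval(bot,u))/2),74) for u in (xs[0],xs[-1])]
    print('load yaw deg',np.degrees(ang),'y at 527',yat(527),'y at 590:',yat(590),'y at 649:',yat(649),'dist',dist,'xs',xs[0],xs[-1],'ends x',ce[0][0],ce[1][0])
if __name__=='__main__':
    import sys
    p=snap('wrist'); axis(p,np.array([float(sys.argv[1]),float(sys.argv[2])]))
E
python3 axis.py 308 170
```

```text
load yaw deg -3.184067948805304 y at 527 143.54167427489597 y at 590: 140.0370001374848 y at 649: 136.7548449929251 dist 325.20680702227844 xs 223 383 ends x 605.2180185326262 457.2540206466025
```

The axis measures y = 143.5 at x = 527, yaw −3.2°, and the tool is parallel to it. The roll needed is about 139.5 mm along tool +y. I'll descend close to the top of the tube.

>>> carry_out --moves '[{"hand":0.6,"dp":[0.02,-0.001,-0.001]},{"hand":0.6,"dp":[0.04,-0.002,-0.002]},{"hand":0.6,"dp":[0.06,-0.003,-0.003]},{"hand":0.6,"dp":[0.08,-0.004,-0.003]},{"hand":0.6,"dp":[0.1,-0.005,-0.004]},{"hand":0.6,"dp":[0.12,-0.006,-0.004]},{"hand":0.6,"dp":[0.132,-0.006,-0.004]},{"hand":0.6,"dp":[0.139,-0.006,-0.004]},{"hand":0.6,"dp":[0.139,-0.006,-0.004]},{"hand":0.6,"dp":[0.139,-0.006,-0.004]}]'

```text
invalid input at $.moves[0]: expected keys hand, dp, twist
```

>>> carry_out --moves '[{"hand":0.6,"dp":[0.0005,0,0]},{"hand":0.6,"dp":[0.001,0,0]},{"hand":0.6,"dp":[0.0015,0,0]},{"hand":0.6,"dp":[0.002,0,0]},{"hand":0.6,"dp":[0.0025,0,0]},{"hand":0.6,"dp":[0.003,0,0]},{"hand":0.6,"dp":[0.003,0,0]},{"hand":0.6,"dp":[0.003,0,0]},{"hand":0.6,"dp":[0.003,0,0]},{"hand":0.6,"dp":[0.003,0,0]}]'

```text
invalid input at $.moves[0]: expected keys hand, dp, twist
```

```bash
python3 look.py w2.png
```

```text
[[0.0, -0.054, -0.999], [0.0, -0.999, 0.054], [-1.0, -0.0, -0.0]] [518.9 151.4 240.6] [-0.5  0.1 -1. ] 51.39018550043779 2.6
load [(array([325.4, 130.9,  38. ]), array([505., 149.]), 0.92), (array([664.6, 284.4,  37.2]), array([199., 296.]), 0.9), (array([528.3, 144.6,  39.7]), array([308., 173.]), 0.82)]
load_socket [(array([645.2, 201.5,  39.8]), array([204., 230.]), 0.96), (array([332.5, 216.6,  35.2]), array([489., 227.]), 0.77), (array([613.7, 135. ,  37.6]), array([225., 167.]), 0.68)]
ant_socket [(array([646.6,  -2.6,  39. ]), array([170.,  22.]), 0.63), (array([725.1, 108.9,  -1.2]), array([135., 144.]), 0.35)]
meter [(array([707. , -38.4,  -2.1]), array([123.,  -2.]), 0.62)]
mug []
```

View pics/w2.png

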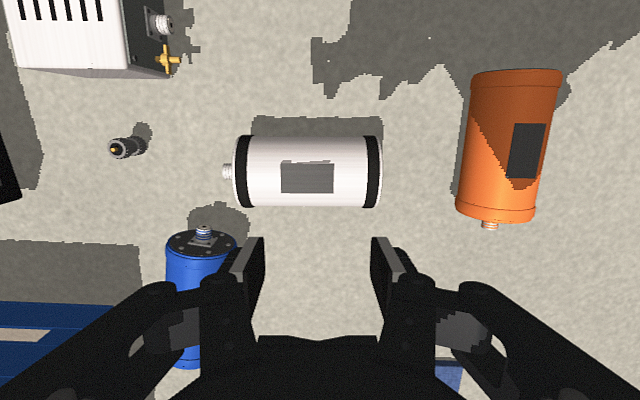

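Both moves were refused because "twist" is required. The picture is now sharp (arm settled), so I'll measure the axis once more.

```bash
python3 axis.py 308 170
python3 - <<'E'
from h import *
s=r.observe();print(s['tool_pos'])
p=snap('wrist')
for d in r.silhouettes(p,'meter'):
    print(round(d['conf'],2))
# rear top edge of the meter: left side top edge pixels (15,66)-(128,69), rear top (122,0)-(128,69)
for a in [(14,66),(129,69),(121,2)]: print(ray(p,a,88))
E
```

```text
load yaw deg -3.4865233776654296 y at 527 143.81936850257827 y at 590: 139.98099697295336 y at 649: 136.38633157219357 dist 323.8617072382474 xs 223 384 ends x 605.4047942006315 456.4798766348732
[519.35643911 150.65046795 240.38272809]
0.65
[758.17603609  34.22322327  88.        ]
[665.77621642  41.63623679  88.        ]
[661.62610333  -6.24904085  88.        ]
```

>>> carry_out --moves '[{"hand":0.6,"dp":[0.02,-0.001,-0.001],"twist":0},{"hand":0.6,"dp":[0.04,-0.002,-0.002],"twist":0},{"hand":0.6,"dp":[0.06,-0.002,-0.003],"twist":0},{"hand":0.6,"dp":[0.08,-0.002,-0.004],"twist":0},{"hand":0.6,"dp":[0.1,-0.002,-0.005],"twist":0},{"hand":0.6,"dp":[0.12,-0.002,-0.006],"twist":0},{"hand":0.6,"dp":[0.132,-0.002,-0.007],"twist":0},{"hand":0.6,"dp":[0.139,-0.002,-0.007],"twist":0},{"hand":0.6,"dp":[0.139,-0.002,-0.007],"twist":0},{"hand":0.6,"dp":[0.139,-0.002,-0.007],"twist":0}]'

```text
clock: 4.1
tool_pos: [527.1, 152.3, 102.1]
orientation: [0.707, -0.02, -0.706, -0.02]
wrist_force: [0.1, -0.5, 0.6]
opening: 51.2
```

>>> carry_out --moves '[{"hand":0.6,"dp":[0.0005,0,0],"twist":0},{"hand":0.6,"dp":[0.001,0,0],"twist":0},{"hand":0.6,"dp":[0.0015,0,0],"twist":0},{"hand":0.6,"dp":[0.002,0,0],"twist":0},{"hand":0.6,"dp":[0.0025,0,0],"twist":0},{"hand":0.6,"dp":[0.003,0,0],"twist":0},{"hand":0.6,"dp":[0.003,0,0],"twist":0},{"hand":0.6,"dp":[0.003,0,0],"twist":0},{"hand":0.6,"dp":[0.003,0,0],"twist":0},{"hand":0.6,"dp":[0.003,0,0],"twist":0}]'

```text
clock: 5.1
tool_pos: [527.1, 152.3, 99.1]
orientation: [0.707, -0.02, -0.706, -0.02]
wrist_force: [-0.4, 0.6, 0.2]
opening: 51.3
```

No contact yet. Descend a little more.

>>> carry_out --moves '[{"hand":0.6,"dp":[0.0005,0,0],"twist":0},{"hand":0.6,"dp":[0.001,0,0],"twist":0},{"hand":0.6,"dp":[0.0015,0,0],"twist":0},{"hand":0.6,"dp":[0.002,0,0],"twist":0},{"hand":0.6,"dp":[0.0025,0,0],"twist":0},{"hand":0.6,"dp":[0.003,0,0],"twist":0},{"hand":0.6,"dp":[0.003,0,0],"twist":0},{"hand":0.6,"dp":[0.003,0,0],"twist":0},{"hand":0.6,"dp":[0.003,0,0],"twist":0},{"hand":0.6,"dp":[0.003,0,0],"twist":0}]'

```text
clock: 6.1
tool_pos: [527.1, 152.3, 96.1]
orientation: [0.707, -0.02, -0.706, -0.02]
wrist_force: [-0.3, -1.0, 0.4]
opening: 50.9
```

>>> carry_out --moves '[{"hand":0.6,"dp":[0.0005,0,0],"twist":0},{"hand":0.6,"dp":[0.001,0,0],"twist":0},{"hand":0.6,"dp":[0.0015,0,0],"twist":0},{"hand":0.6,"dp":[0.002,0,0],"twist":0},{"hand":0.6,"dp":[0.002,0,0],"twist":0},{"hand":0.6,"dp":[0.002,0,0],"twist":0},{"hand":0.6,"dp":[0.002,0,0],"twist":0},{"hand":0.6,"dp":[0.002,0,0],"twist":0},{"hand":0.6,"dp":[0.002,0,0],"twist":0},{"hand":0.6,"dp":[0.002,0,0],"twist":0}]'

```text
clock: 7.1
tool_pos: [527.1, 152.3, 94.2]
orientation: [0.707, -0.02, -0.706, -0.02]
wrist_force: [0.9, 0.6, 0.2]
opening: 51.4
```

>>> carry_out --moves '[{"hand":0.6,"dp":[0.0005,0,0],"twist":0},{"hand":0.6,"dp":[0.001,0,0],"twist":0},{"hand":0.6,"dp":[0.0015,0,0],"twist":0},{"hand":0.6,"dp":[0.002,0,0],"twist":0},{"hand":0.6,"dp":[0.002,0,0],"twist":0},{"hand":0.6,"dp":[0.002,0,0],"twist":0},{"hand":0.6,"dp":[0.002,0,0],"twist":0},{"hand":0.6,"dp":[0.002,0,0],"twist":0},{"hand":0.6,"dp":[0.002,0,0],"twist":0},{"hand":0.6,"dp":[0.002,0,0],"twist":0}]'

```text
clock: 8.1
tool_pos: [527.2, 152.4, 93.1]
orientation: [0.708, -0.019, -0.706, -0.02]
wrist_force: [-2.6, 1.0, 6.3]
opening: 51.3
```

>>> carry_out --moves '[{"hand":0.6,"dp":[0.0005,0,0],"twist":0},{"hand":0.6,"dp":[0.001,0,0],"twist":0},{"hand":0.6,"dp":[0.001,0,0],"twist":0},{"hand":0.6,"dp":[0.001,0,0],"twist":0},{"hand":0.6,"dp":[0.001,0,0],"twist":0},{"hand":0.6,"dp":[0.001,0,0],"twist":0},{"hand":0.6,"dp":[0.001,0,0],"twist":0},{"hand":0.6,"dp":[0.001,0,0],"twist":0},{"hand":0.6,"dp":[0.001,0,0],"twist":0},{"hand":0.6,"dp":[0.001,0,0],"twist":0}]'

```text
clock: 9.1
tool_pos: [527.3, 152.5, 93.0]
orientation: [0.708, -0.019, -0.706, -0.02]
wrist_force: [-3.4, 1.1, 9.5]
opening: 51.2
```

Contact is at TCP z ≈ 93.1 mm, and about 1 mm of extra command gives about 9 N. First gentle stroke.

>>> carry_out --moves '[{"hand":0.6,"dp":[0.001,0.002,0],"twist":0},{"hand":0.6,"dp":[0.001,0.007,0],"twist":0},{"hand":0.6,"dp":[0.001,0.014,0],"twist":0},{"hand":0.6,"dp":[0.001,0.021,0],"twist":0},{"hand":0.6,"dp":[0.001,0.028,0],"twist":0},{"hand":0.6,"dp":[0.001,0.035,0],"twist":0},{"hand":0.6,"dp":[0.001,0.041,0],"twist":0},{"hand":0.6,"dp":[0.0012,0.045,0],"twist":0},{"hand":0.6,"dp":[0.0013,0.047,0],"twist":0},{"hand":0.6,"dp":[0.0013,0.048,0],"twist":0}]'

```text
clock: 10.1
tool_pos: [524.5, 104.2, 92.2]
orientation: [0.708, -0.019, -0.706, -0.02]
wrist_force: [-2.2, -0.4, 4.4]
opening: 51.4
```

```bash
python3 look.py w3.png
```

```text
[[0.003, -0.055, -0.998], [0.001, -0.998, 0.055], [-1.0, -0.001, -0.003]] [524.5 104.2  92.2] [-2.2 -0.4  4.4] 51.380120931464425 10.1
load [(array([524.6, 121.5,  38.7]), array([318., 257.]), 0.73)]
load_socket [(array([336.3, 214.4,  35.9]), array([602., 366.]), 0.83), (array([611.5, 110.1,  37.2]), array([174., 246.]), 0.71)]
ant_socket []
meter [(array([709.5, -39.4,  -4.4]), array([2., 0.]), 0.83)]
mug [(array([612.5, 112.8,  36.5]), array([173., 249.]), 0.64)]
```

View pics/w3.png

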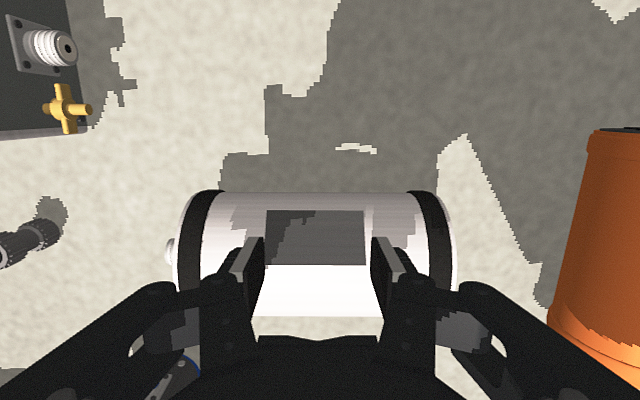

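The label rolled forward about 24 mm without skidding. Now lift, go back, and set down again behind the top.

>>> carry_out --moves '[{"hand":0.6,"dp":[-0.005,0,0],"twist":0},{"hand":0.6,"dp":[-0.012,0,0],"twist":0},{"hand":0.6,"dp":[-0.012,-0.01,0],"twist":0},{"hand":0.6,"dp":[-0.012,-0.024,0],"twist":0},{"hand":0.6,"dp":[-0.012,-0.034,0],"twist":0},{"hand":0.6,"dp":[-0.008,-0.034,0],"twist":0},{"hand":0.6,"dp":[-0.003,-0.034,0],"twist":0},{"hand":0.6,"dp":[-0.001,-0.034,0],"twist":0},{"hand":0.6,"dp":[0.0005,-0.034,0],"twist":0},{"hand":0.6,"dp":[0.0005,-0.034,0],"twist":0}]'

```text
clock: 11.4
tool_pos: [526.1, 138.0, 91.7]
orientation: [0.708, -0.019, -0.706, -0.02]
wrist_force: [-1.0, 0.1, 1.8]
opening: 51.5
```

>>> carry_out --moves '[{"hand":0.6,"dp":[0.0007,0.003,0],"twist":0},{"hand":0.6,"dp":[0.0,0.009,0],"twist":0},{"hand":0.6,"dp":[-0.0004,0.017,0],"twist":0},{"hand":0.6,"dp":[-0.0006,0.026,0],"twist":0},{"hand":0.6,"dp":[-0.0006,0.035,0],"twist":0},{"hand":0.6,"dp":[-0.0006,0.044,0],"twist":0},{"hand":0.6,"dp":[-0.0006,0.052,0],"twist":0},{"hand":0.6,"dp":[-0.0004,0.058,0],"twist":0},{"hand":0.6,"dp":[-0.0003,0.062,0],"twist":0},{"hand":0.6,"dp":[-0.0002,0.064,0],"twist":0}]'

```text
clock: 12.4
tool_pos: [522.5, 73.2, 92.6]
orientation: [0.708, -0.02, -0.706, -0.02]
wrist_force: [-2.1, -0.4, 5.1]
opening: 51.2
```

```bash
python3 look.py w4.png
```

```text
[[0.003, -0.056, -0.998], [0.0, -0.998, 0.056], [-1.0, -0.0, -0.003]] [522.5  73.2  92.6] [-2.1 -0.4  5.1] 51.2116556353833 12.4
load [(array([521.3,  86.5,  38.1]), array([320., 250.]), 0.96), (array([324.4, 129.6,  34.7]), array([631., 294.]), 0.6)]
load_socket [(array([611.1,  80.4,  33.5]), array([175., 245.]), 0.77), (array([7.237e+02, 1.073e+02, 7.000e-01]), array([ 51., 268.]), 0.17)]
ant_socket [(array([6.475e+02, 3.000e-01, 3.860e+01]), array([ 77., 115.]), 0.79)]
meter [(array([710.2, -39.2,  -1.4]), array([10., 55.]), 0.91)]
mug []
```

>>> carry_out --moves '[{"hand":0.6,"dp":[-0.005,0,0],"twist":0},{"hand":0.6,"dp":[-0.012,0,0],"twist":0},{"hand":0.6,"dp":[-0.012,-0.01,0],"twist":0},{"hand":0.6,"dp":[-0.012,-0.022,0],"twist":0},{"hand":0.6,"dp":[-0.012,-0.031,0],"twist":0},{"hand":0.6,"dp":[-0.008,-0.031,0],"twist":0},{"hand":0.6,"dp":[-0.003,-0.031,0],"twist":0},{"hand":0.6,"dp":[0.0,-0.031,0],"twist":0},{"hand":0.6,"dp":[0.001,-0.031,0],"twist":0},{"hand":0.6,"dp":[0.001,-0.031,0],"twist":0}]'

```text
clock: 13.7
tool_pos: [524.0, 104.2, 91.7]
orientation: [0.708, -0.02, -0.706, -0.02]
wrist_force: [-2.2, 1.3, 4.6]
opening: 51.3
```

>>> carry_out --moves '[{"hand":0.6,"dp":[0.0007,0.003,0],"twist":0},{"hand":0.6,"dp":[0.0,0.009,0],"twist":0},{"hand":0.6,"dp":[-0.0004,0.017,0],"twist":0},{"hand":0.6,"dp":[-0.0006,0.026,0],"twist":0},{"hand":0.6,"dp":[-0.0006,0.035,0],"twist":0},{"hand":0.6,"dp":[-0.0006,0.044,0],"twist":0},{"hand":0.6,"dp":[-0.0006,0.052,0],"twist":0},{"hand":0.6,"dp":[-0.0004,0.058,0],"twist":0},{"hand":0.6,"dp":[-0.0003,0.062,0],"twist":0},{"hand":0.6,"dp":[-0.0002,0.064,0],"twist":0}]'

```text
clock: 14.7
tool_pos: [520.1, 39.3, 92.5]
orientation: [0.707, -0.02, -0.706, -0.02]
wrist_force: [-2.9, -0.7, 7.5]
opening: 51.7
```

```bash
python3 look.py w5.png
```

```text
[[0.002, -0.057, -0.998], [-0.001, -0.998, 0.057], [-1.0, 0.001, -0.002]] [520.1  39.3  92.5] [-2.9 -0.7  7.5] 51.70580551421574 14.7
load [(array([327.5, 130.7,  36.4]), array([614., 342.]), 0.92), (array([607.9,  44. ,  33.7]), array([175., 242.]), 0.44)]
load_socket [(array([610.2,  46.4,  36.9]), array([169., 248.]), 0.67)]
ant_socket [(array([650.2,  -1. ,  36.9]), array([ 85., 174.]), 0.68), (array([608. ,  44.4,  33.1]), array([175., 242.]), 0.48)]
meter [(array([708.6, -39.6,  -3.6]), array([ 27., 111.]), 0.79)]
mug []
```

View pics/w5.png

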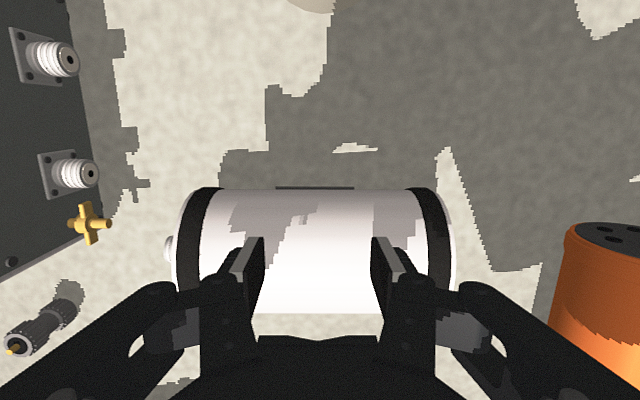

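The load is now at about y = 53, with about 46 mm left. The meter with both sockets is at (50,115), and the antenna socket is at (90,175) next to the brass post. One more stroke of about 33 mm, then I lift for a precise look.

>>> carry_out --moves '[{"hand":0.6,"dp":[-0.005,0,0],"twist":0},{"hand":0.6,"dp":[-0.012,0,0],"twist":0},{"hand":0.6,"dp":[-0.012,-0.01,0],"twist":0},{"hand":0.6,"dp":[-0.012,-0.022,0],"twist":0},{"hand":0.6,"dp":[-0.012,-0.031,0],"twist":0},{"hand":0.6,"dp":[-0.008,-0.031,0],"twist":0},{"hand":0.6,"dp":[-0.003,-0.031,0],"twist":0},{"hand":0.6,"dp":[0.0,-0.031,0],"twist":0},{"hand":0.6,"dp":[0.001,-0.031,0],"twist":0},{"hand":0.6,"dp":[0.001,-0.031,0],"twist":0}]'

```text
clock: 16.0
tool_pos: [521.5, 70.2, 91.7]
orientation: [0.707, -0.02, -0.706, -0.02]
wrist_force: [-2.5, 0.6, 4.9]
opening: 51.2
```

>>> carry_out --moves '[{"hand":0.6,"dp":[0.0007,0.003,0],"twist":0},{"hand":0.6,"dp":[0.0,0.009,0],"twist":0},{"hand":0.6,"dp":[-0.0004,0.017,0],"twist":0},{"hand":0.6,"dp":[-0.0006,0.026,0],"twist":0},{"hand":0.6,"dp":[-0.0006,0.035,0],"twist":0},{"hand":0.6,"dp":[-0.0006,0.044,0],"twist":0},{"hand":0.6,"dp":[-0.0006,0.052,0],"twist":0},{"hand":0.6,"dp":[-0.0004,0.058,0],"twist":0},{"hand":0.6,"dp":[-0.0003,0.062,0],"twist":0},{"hand":0.6,"dp":[-0.0002,0.064,0],"twist":0}]'

```text
clock: 17.0
tool_pos: [517.6, 5.4, 92.4]
orientation: [0.707, -0.021, -0.706, -0.02]
wrist_force: [-1.7, -0.3, 6.4]
opening: 51.4
```

>>> carry_out --moves '[{"hand":0.6,"dp":[-0.008,0,0],"twist":0},{"hand":0.6,"dp":[-0.03,0,-0.002],"twist":0},{"hand":0.6,"dp":[-0.06,-0.01,-0.01],"twist":0},{"hand":0.6,"dp":[-0.09,-0.03,-0.02],"twist":0},{"hand":0.6,"dp":[-0.12,-0.05,-0.04],"twist":0},{"hand":0.6,"dp":[-0.15,-0.06,-0.06],"twist":0},{"hand":0.6,"dp":[-0.15,-0.06,-0.06],"twist":0},{"hand":0.6,"dp":[-0.15,-0.06,-0.06],"twist":0},{"hand":0.6,"dp":[-0.15,-0.06,-0.06],"twist":0},{"hand":0.6,"dp":[-0.15,-0.06,-0.06],"twist":0}]'

```text
clock: 18.0
tool_pos: [579.9, 61.6, 241.5]
orientation: [-0.706, 0.021, 0.707, 0.02]
wrist_force: [0.4, -0.1, -0.2]
opening: 51.0
```

```bash
python3 look.py w6.png
```

```text
[[-0.001, -0.057, -0.998], [-0.002, -0.998, 0.057], [-1.0, 0.002, 0.001]] [579.9  61.6 241.5] [ 0.4 -0.1 -0.2] 51.016621350896955 18.0
load [(array([521.4,  20. ,  38.2]), array([372., 135.]), 0.95), (array([327.1, 133. ,  34.4]), array([548., 228.]), 0.57)]
load_socket [(array([333.5, 216.5,  35. ]), array([533., 295.]), 0.96), (array([647.1, 200. ,  43.8]), array([266., 300.]), 0.86), (array([607.5,  11. ,  36.9]), array([287., 131.]), 0.67)]
ant_socket [(array([6.484e+02, 4.000e-01, 3.790e+01]), array([245., 123.]), 0.65), (array([607. ,   8.5,  34.9]), array([287., 128.]), 0.45)]
meter [(array([709.3, -38.8,  -1.7]), array([194.,  88.]), 0.72)]
mug []
```

View pics/w6.png

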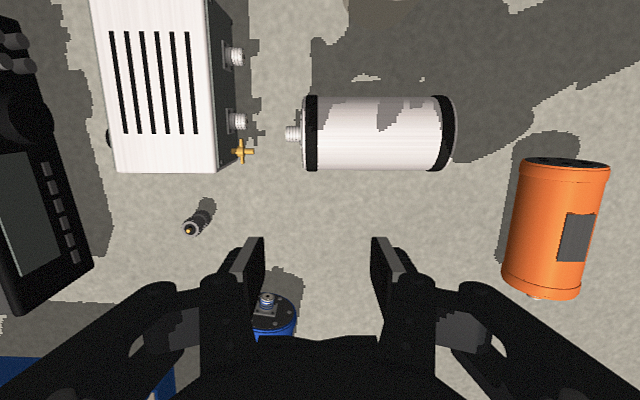

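I'll enlarge the sockets to read their pixels, and measure the load axis.

Run:
```python
from h import *
from axis import axis
p=snap('wrist'); axis(p,np.array([378.,132.]))
c=p['frame'][30:180,190:330,::-1];cv2.imwrite('pics/crop2.png',cv2.resize(c,None,fx=4,fy=4,interpolation=cv2.INTER_NEAREST))
np.savez('p.npz',**{k:p[k] for k in('frame','R','t','fovy','cx','cy')})
```

```text
load yaw deg -3.887573322832278 y at 527 18.293358868401864 y at 590: 14.012176890787858 y at 649: 10.002815991117593 dist 327.3443894698787 xs 287 458 ends x 604.8120804930217 450.8421953969242
```

View pics/crop2.png

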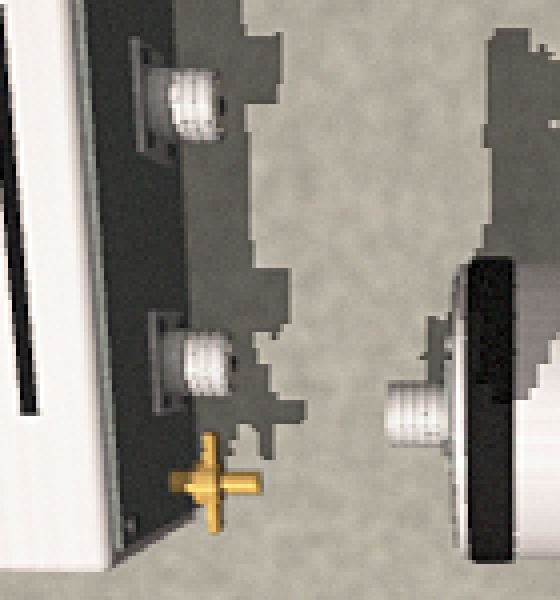

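Run:
```python
from h import *
p=dict(np.load('p.npz'))
A=ray(p,(248,120.9),38);B=ray(p,(245,56),38);L=ray(p,(286.5,133.5),38)
print(A,B,L,'meter yaw',np.degrees(np.arctan2(-(A-B)[0],(A-B)[1])),np.linalg.norm(A-B))
# housing top edges z=88: near-left corner, rear edge up, left side edge
e=[ray(p,q,88) for q in [(217.5,172),(208,0),(118,172)]]
print(e,'yaw rear',np.degrees(np.arctan2(-(e[0]-e[1])[0],(e[0]-e[1])[1])),'yaw side',np.degrees(np.arctan2((e[2]-e[0])[1],(e[2]-e[0])[0])))
for y in (-3.2,-3.6,-4,-4.5):
    a=np.radians(y);n=np.array([-np.sin(a),np.cos(a),0]);print(y,'lateral',n@(L-A),'gap',-(np.array([np.cos(a),np.sin(a),0])@(L-A)))
```

```text
[646.70812775  -0.75589853  38.        ] [642.62917573 -60.87481511  38.        ] [609.05377268  13.86498787  38.        ] meter yaw -3.8814590180049082 60.25713219589652
[array([667.95859845,  40.92490814,  88.        ]), array([656.28818679, -93.68203016,  88.        ]), array([756.27576727,  35.89036297,  88.        ])] yaw rear -4.955148917642119 yaw side -3.2626310740883744
-3.2 lateral 12.496166216629394 gap 38.41180293126683
-3.6 lateral 12.22769889909625 gap 38.49810585180976
-4 lateral 11.958635620769472 gap 38.5825324289862
-4.5 lateral 11.621488433709631 gap 38.68542078263156
```

The measurements agree: the 60 mm between sockets measures 60.3, the meter yaw is −3.9° and the load yaw −3.9°. The gap is 38 mm and 11.7 mm of lateral distance is left, so the final stroke is about 23 mm of fingertip travel.

>>> carry_out --moves '[{"hand":0.6,"dp":[0.01,0.01,0.02],"twist":0},{"hand":0.6,"dp":[0.03,0.025,0.04],"twist":0},{"hand":0.6,"dp":[0.06,0.036,0.058],"twist":0},{"hand":0.6,"dp":[0.09,0.037,0.059],"twist":0},{"hand":0.6,"dp":[0.115,0.037,0.059],"twist":0},{"hand":0.6,"dp":[0.135,0.037,0.059],"twist":0},{"hand":0.6,"dp":[0.144,0.037,0.059],"twist":0},{"hand":0.6,"dp":[0.147,0.037,0.059],"twist":0},{"hand":0.6,"dp":[0.148,0.037,0.059],"twist":0},{"hand":0.6,"dp":[0.1487,0.037,0.059],"twist":0}]'

```text
clock: 19.4
tool_pos: [520.6, 28.5, 94.6]
orientation: [0.708, -0.02, -0.706, -0.02]
wrist_force: [1.1, 0.4, 0.4]
opening: 51.4
```

>>> carry_out --moves '[{"hand":0.6,"dp":[0.001,0,0],"twist":0},{"hand":0.6,"dp":[0.0024,0,0],"twist":0},{"hand":0.6,"dp":[0.0024,0,0],"twist":0},{"hand":0.6,"dp":[0.0024,0.002,0],"twist":0},{"hand":0.6,"dp":[0.0024,0.007,0],"twist":0},{"hand":0.6,"dp":[0.0024,0.013,0],"twist":0},{"hand":0.6,"dp":[0.0024,0.018,0],"twist":0},{"hand":0.6,"dp":[0.0024,0.021,0],"twist":0},{"hand":0.6,"dp":[0.0024,0.0225,0],"twist":0},{"hand":0.6,"dp":[0.0024,0.023,0],"twist":0}]'

```text
clock: 20.4
tool_pos: [519.9, 5.2, 93.2]
orientation: [0.708, -0.02, -0.705, -0.02]
wrist_force: [-0.7, 1.4, 5.8]
opening: 51.2
```

>>> carry_out --moves '[{"hand":0.6,"dp":[0,0,0],"twist":0},{"hand":0.6,"dp":[-0.004,0,0],"twist":0},{"hand":0.6,"dp":[-0.015,0,0],"twist":0},{"hand":0.6,"dp":[-0.04,-0.01,-0.01],"twist":0},{"hand":0.6,"dp":[-0.075,-0.03,-0.03],"twist":0},{"hand":0.6,"dp":[-0.11,-0.05,-0.05],"twist":0},{"hand":0.6,"dp":[-0.15,-0.06,-0.06],"twist":0},{"hand":0.6,"dp":[-0.15,-0.06,-0.06],"twist":0},{"hand":0.6,"dp":[-0.15,-0.06,-0.06],"twist":0},{"hand":0.6,"dp":[-0.15,-0.06,-0.06],"twist":0}]'

```text
clock: 21.4
tool_pos: [581.8, 61.7, 242.7]
orientation: [0.708, -0.021, -0.706, -0.02]
wrist_force: [-0.1, 0.6, -0.7]
opening: 50.9
```

Run:
```python
from h import *
from axis import axis
snap('wrist');p=snap('wrist');print(r.observe()['tool_pos']); axis(p,np.array([378.,132.]))
c=p['frame'][20:180,170:330,::-1];cv2.imwrite('pics/crop3.png',cv2.resize(c,None,fx=3.75,fy=3.75,interpolation=cv2.INTER_NEAREST))
np.savez('p.npz',**{k:p[k] for k in('frame','R','t','fovy','cx','cy')})
```

```text
[581.71938393  61.41873042 242.44359645]
load yaw deg -3.3165951541064906 y at 527 6.1374484251884835 y at 590: 2.486582983908067 y at 649: -0.9324814769736031 dist 321.9250795653304 xs 287 462 ends x 605.3831329119491 449.3496069189962
```

View pics/crop3.png

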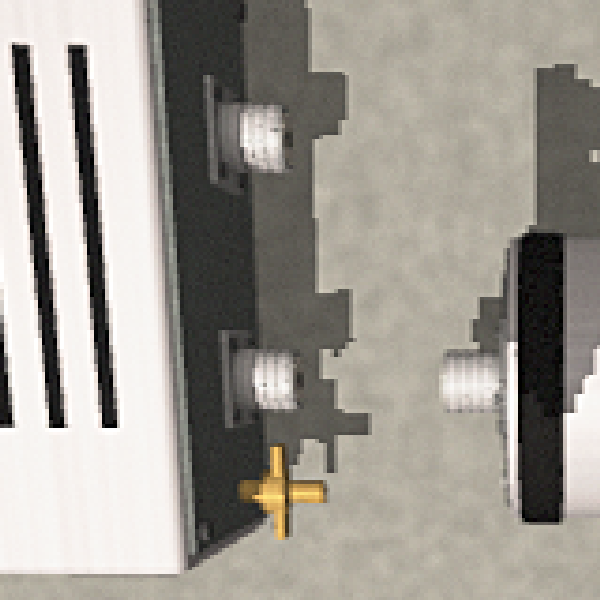

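The two sockets face each other at rows 379.5 and 380.5 of the crop. Now as positions.

Run:
```python
from h import *
p=dict(np.load('p.npz'))
A=ray(p,(249.2,121.2),38);B=ray(p,(246.3,56.9),38);L=ray(p,(287.9,121.5),38)
print(A,B,L,'meter yaw',np.degrees(np.arctan2(-(A-B)[0],(A-B)[1])),np.linalg.norm(A-B))
for y in (-3.2,-3.6,-4):
    a=np.radians(y);n=np.array([-np.sin(a),np.cos(a),0]);print(y,'lateral',n@(L-A),'gap',-(np.array([np.cos(a),np.sin(a),0])@(L-A)))
t=snap('top','top9.png')
for n in ['load','load_socket','ant_socket','meter','mug','adapter_a']:
    print(n,[(np.round(d['location']),round(d['conf'],2)) for d in r.mark_of(t,n)])
for n in ['load','meter']:
    for d in r.silhouettes(t,n)[:3]:
        ys,xs=np.nonzero(d['pixels']);z=38 if n=='load' else 88
        P=np.array([ray(t,(x,y),z)[:2] for x,y in zip(xs,ys)])
        print(n,round(d['conf'],2),cv2.minAreaRect(P.astype(np.float32)))
```

```text
[647.02161987  -0.84336247  38.        ] [642.97066669 -60.51552442  38.        ] [608.10851747   1.67315947  38.        ] meter yaw -3.883669337064331 59.809507048780446
-3.2 lateral 0.34041015496604876 gap 38.99290373380333
-3.6 lateral 0.06818224867165812 gap 38.99432999614461
-4 lateral -0.2040489807293424 gap 38.99385572985468
load [(array([671., 286.,  40.]), 0.79), (array([518.,   4.,  41.]), 0.75), (array([329., 127.,  38.]), 0.73)]
load_socket [(array([607.,   2.,  37.]), 0.79)]
ant_socket [(array([650.,  -3.,  44.]), 0.78), (array([ 683., -252.,   37.]), 0.69)]
meter [(array([711., -30.,  -3.]), 0.96), (array([ 626., -295.,    0.]), 0.93)]
mug [(array([ 506., -120.,    2.]), 0.69)]
adapter_a [(array([ 702., -176.,    2.]), 0.44)]
load 0.95 ((526.9205932617188, 9.113990783691406), (77.85079193115234, 153.88551330566406), 87.52758026123047)
load 0.83 ((325.8824768066406, 94.90336608886719), (74.98655700683594, 76.0885238647461), 1.8010777235031128)
load 0.58 ((685.4324951171875, 309.6102600097656), (62.98549270629883, 101.52301025390625), 2.856480360031128)
meter 0.87 ((624.9075317382812, -283.94537353515625), (130.65232849121094, 163.99314880371094), 61.53798294067383)
meter 0.62 ((704.1735229492188, -35.60669708251953), (150.72544860839844, 119.03894805908203), 80.04267120361328)
meter 0.53 ((526.0423583984375, 7.7618255615234375), (69.7275390625, 151.25302124023438), 86.71393585205078)
```

Lateral error is under 0.5 mm, the gap is 39 mm, the axes are parallel within about 0.6°, and the arm is clear. Handing in.

```bash
python3 -c "
from station import r
s=r.observe();print(s['clock'],s['tool_pos'],s['wrist_force']);print(r.job_done())"
```

```text
22.0 [582.51759703  61.81191719 243.38480255] [-0.01774458  0.14525385  0.11664275]
the job is handed in; nothing more can be done
None
```

I rolled the silver dummy load about 138 mm across the table. It took five short strokes with two open fingertips on top of the tube, at about 5–9 N, and I then lifted the arm clear. I handed the job in at 22.0 s with the robot touching nothing; no verdict came back.

**Last checks (wrist camera):**
- **In line:** the load's socket is within 0.5 mm of the line through the antenna socket.
- **Gap:** the gap between the two sockets is 39 mm, inside the 25–85 mm allowed.
- **Square:** the load's yaw is −3.3° and the meter's −3.9°, a difference of about 0.6°, which is within the measuring scatter.

**Other things on the table:** the networks put the mug, the meter and one adapter within their few millimetres of error of where they started. The second adapter was not re-measured at the end, nor were the paperweight, paddle key and microphone, but the arm came near none of them. I did not check the selector knob.

**What disagreed:** the last top-camera outline of the meter gave a poor angle, about 80° where the others read about 87°. I put that down to a bad outline, because the spacing of the meter's two sockets fits: 59.8 mm against the stated 60 mm. My first two descent moves were refused because a required key was missing, and nothing moved because of them.

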